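# Click the goods marker wheel round to the jar on the mat

## Robot

A 7-joint arm with a two-finger parallel gripper is mounted at the origin on the work surface. World frame = base frame: x ahead of the robot, y to its left, z up, the work surface at z = 0. Lengths are in m, angles in rad, forces in N, time in s.
With the tool pointing down it reaches from about 0.4 to 0.85 m from the base axis. Payload 10.4 kg.
Tool frame: the origin (TCP) lies at the very end of the fingers, on their centre line; the grasp point (between the pads) lies 19 mm behind it (manip.grip_point_offset is the distance from the TCP to the grasp point, in m); z points along the fingers, y is the line along which they close (so a half turn about z gives the same grasp; the last joint's range is limited). The gripper opens to 85 mm and grips with 20 to 120 N. Pads are 22 mm wide; open, the fingers measure 114 mm over their backs; the gripper's body (76 mm by 85 mm) begins 54 mm behind the grasp point. The pads swing forward as they close: fully open they stand 13 mm farther back than shut.
Start: joints at [1.312, 0.332, -0.065, 1.46, 0.022, 1.35, -0.088], TCP at [0.146, -0.608, 0.207] pointing down, gripper open.
Joint ranges: [-2.6, 2.6], [-0.5, 2.12], [-1.47, 1.34], [0.16, 2.42], [-1.27, 4.41], [0.06, 2.06], [-2.6, 2.6]. Speed limits (rad/s): [2.22, 2.22, 2.79, 2.79, 3.14, 3.14, 3.14].

## Interface

Orientations are given as a unit quaternion [x, y, z, w].
In Python, from workcell import manip gives the robot as it stands. The module is installed in compiled form; this text tells all that it offers.
- The arm moves only by the shell command python3 -m inch 'ROWS' [OPENING] [FORCE]. ROWS is JSON, a list of rows, each a list of 2 entries, a list of its own where there are three numbers: the shift along the tool's x, y, z each as a share of 0.08 m, from -1 to 1, then the turn, a rotation vector about the tool's x, y, z each as a share of 45 degrees, from -1 to 1. A call has exactly 10 rows; each row is the pose to reach, as a shift and turn from the pose commanded when the call began, along the tool's axes at that moment; what a row does not reach only later rows make up. A row lasts 1/10 s, in which the tool goes at most 50 mm and 8.59 degrees, less where a joint would pass 70% of its speed; a pose out of reach is approached as far as the arm can. A call with a number of a shift or a turn outside -1 to 1 is refused whole. A call with a gripper value outside its range is refused whole. OPENING is the opening, from 0 (shut) to 1 (fully open), set as the call begins (- or left out, the last holds). The fingers move at their own pace and stop on an object; FORCE is the grip in N (left out, the last holds). Time passes only in rows, so rows that repeat a pose let the fingers close, or fill a call up. It gives the time, the measured TCP pose, the force, the opening and the grip force at its end, in the units of the state.
- manip.get_obs(): the state, without advancing time (a new reading comes with each control period).
- manip.camera(name): name is "scene" or "top"; returns the picture (420x560x3 uint8, red, green, blue); there is no depth.
- manip.camera_params(name): a dict with "fov_y" (degrees; the focal length in pixels is half the picture's height over the tangent of half this angle, whatever the lens; pixels are square), "cx", "cy" (the principal point, pixels), "camera_from_world" (4x4, takes a point from world to camera coordinates). Camera axes: x right, y up, looking along -z (the intrinsics and any distortion apply to the point x, -y, -z); pixel columns grow to the right and rows downward; lengths in m; the calibration is good to about 2 mm. A picture is of the moment at which its call begins. camera_params takes no time and is no camera call.
- manip.hand_in(): hands the job in; it is judged then, once.
The state is a dict: "clock": time; "joint_pos": joint angles; "joint_velocities": joint speeds; "tau": joint torques, N m; "position": TCP position; "ee_rot": TCP orientation; "ft_force": force on the tool from outside, world axes, zero at the start; "torque": the same for the moment, N m; "grip_width": opening from 0.0 (shut) to 1.0 (fully open); "grasp_force": force on a finger pad.
Only numpy, scipy, OpenCV 4.12 (cv2) and the standard library are available. Lean on these libraries where they do the work, as an engineer would, in place of code of your own. Each camera call takes 0.05 s, during which the arm holds its last target. There are 200 camera calls.

## Task

Set the goods marker on the packing table for the jar that stands on the blue mat: with a fingertip, flick the star wheel anticlockwise (seen from above) by its edge, click by click, until the paddle with the colour of that jar's lid has clicked into place at the black pointer. Do not turn it clockwise and do not run a click past; push gently without gripping the wheel, and leave the jars and the carton where they stand.

Things in the scene. Friction and masses are not known exactly. Their poses are not given: they have to be found in the camera images.
- marker: The goods marker, fixed to the table. Origin on the wheel's vertical axis at table height; x points to the black pointer, z up. Blue base plate (x -75 to +105 mm, y +-70 mm), 12 mm thick; on it a grey drum of radius 44 mm up to 40 mm height; above that the star wheel, between 42 and 58 mm height.
- pointer (a point): Tip of the black pointer's arrow, 74 mm from the wheel's axis along the marker's x, 58 mm above the table. Its post is 24 mm wide, stands 86 to 98 mm from the axis and is 58 mm tall; the arrow reaches in from it at 52 to 61 mm height.
- hub (a point): Centre of the wheel's top face, 58 mm above the table (a steel axle cap rises to 64 mm). The wheel is a black disc of radius 42 mm with 8 radial paddles, 45 degrees apart, each 8 mm thick and 16 mm high (42 to 58 mm above the table), reaching out to radius 68 mm. Clicked in, one paddle stands at the pointer and the gaps are centred 22.5, 67.5, 112.5... degrees from the marker's x.
- wheel (a joint): Angle of the star wheel, rad, growing anticlockwise from above. It clicks in at each multiple of 0.7854 (45 degrees): a spring draws it to the nearest; about 3 N at a paddle's tip moves it on. At the pointer: white paddle at 0 and 0.785, red at 1.571, green at 2.356, yellow at 3.142, then white. Starts at 0 or 0.785.
- red_tip (a point): Point on the wheel at the outer end of the red paddle, radius 68 mm, at the height of its top edge (58 mm above the table).
- mat: Thin blue square mat lying on the table, 110 x 110 mm, 1 mm thick (only seen, it cannot be felt); origin at the centre of its underside. Exactly one jar stands on it, within about 15 mm of its centre.
- jar_red: Loose food jar, 64 mm across and 100 mm tall, with a red lid; origin at the centre of its underside, z up along the jar. It stands on the table or on the blue mat.
- jar_green: Loose food jar, 64 mm across and 100 mm tall, with a green lid; origin at the centre of its underside, z up along the jar. It stands on the table or on the blue mat.
- jar_yellow: Loose food jar, 64 mm across and 100 mm tall, with a yellow lid; origin at the centre of its underside, z up along the jar. It stands on the table or on the blue mat.
- carton: Loose low cardboard carton with a yellow band, 60 x 90 mm and 55 mm tall, left of the marker; origin at the centre of its underside.

How it is judged:
By the outcome, as a careful person would: the job done as asked, in the order asked, and still so for the second after the job is handed in, with the robot touching nothing.
It also fails if it takes over 64 s, if anything falls off the work surface, if the arm or the gripper's body presses on something with over 40 N, if the wrist force passes 120 N, or if a joint passes its speed limit or range.

## Working session

There is one attempt and no reset: what is moved stays moved. The work goes in short steps, Python scripts to look and compute and a shell command to move; the robot and the scene stay as the last step left them, time stands still between calls to the robot, and variables do not carry over. Pictures are saved under pics/ and viewed, at most 10 in all, crops included, and the job is handed in when it is done.

```bash
mkdir -p pics; python3 - <<'E'
from workcell import manip
import cv2
for n in("scene","top"):
    cv2.imwrite(f"pics/{n}0.png",manip.camera(n)[:,:,::-1]); print(n,manip.camera_params(n))
o=manip.get_obs(); print({k:o[k] for k in("clock","position","ee_rot","grip_width")})
E
```

```text
scene {'fov_y': 47.358983944089395, 'cx': 272.7566694352753, 'cy': 216.32225386981293, 'camera_from_world': array([[-0.02167387,  0.99971985,  0.00951149,  0.0250903 ],
       [-0.6414026 , -0.02120209,  0.76691145,  0.29152696],
       [ 0.76689826,  0.01052125,  0.64168244, -1.56493454],
       [ 0.        ,  0.        ,  0.        ,  1.        ]])}
top {'fov_y': 55.31817061149551, 'cx': 279.16399922999943, 'cy': 206.74998502638365, 'camera_from_world': array([[-0.01417718, -0.99978293,  0.01526794, -0.00741521],
       [ 0.99893706, -0.01349209,  0.04407625, -0.53672482],
       [-0.04386069,  0.01587659,  0.99891149, -1.00888715],
       [ 0.        ,  0.        ,  0.        ,  1.        ]])}
{'clock': 0.1, 'position': array([ 0.14593435, -0.60736021,  0.20601463]), 'ee_rot': array([ 9.93056604e-01,  1.17635902e-01, -1.00174389e-04, -6.04184642e-04]), 'grip_width': 1.001799604578094}
```

View pics/top0.png

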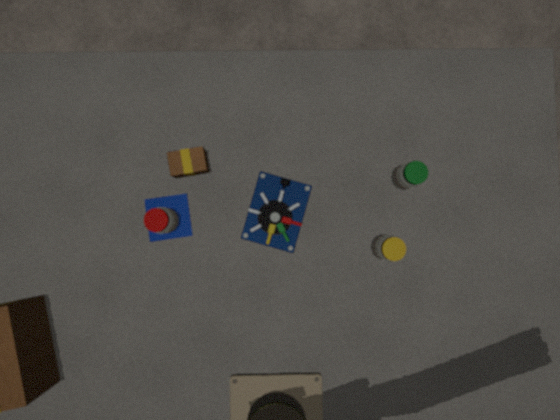

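View pics/scene0.png

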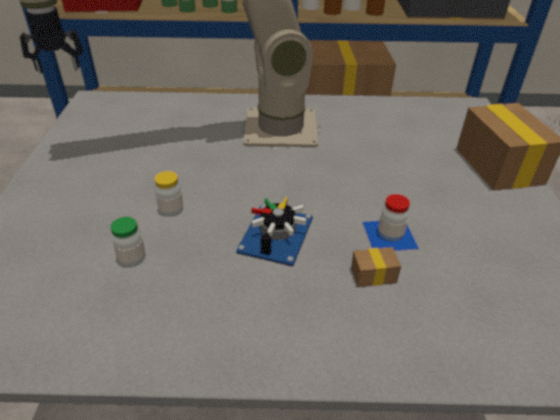

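The red-lidded jar stands on the blue mat (top image, mat about (168,217)). The hub is near (275,216), the pointer near (286,184) and the red paddle about 90° clockwise of the pointer. I'll zoom in to measure the marker.

```bash
python3 - <<'E'
import cv2
t=cv2.imread("pics/top0.png")[160:265,220:340]
s=cv2.imread("pics/scene0.png")[190:270,225:325]
cv2.imwrite("pics/tc.png",cv2.convertScaleAbs(cv2.resize(t,None,fx=5,fy=5,interpolation=cv2.INTER_CUBIC),alpha=1.6))
E
```

```text
(no output)
```

View pics/tc.png

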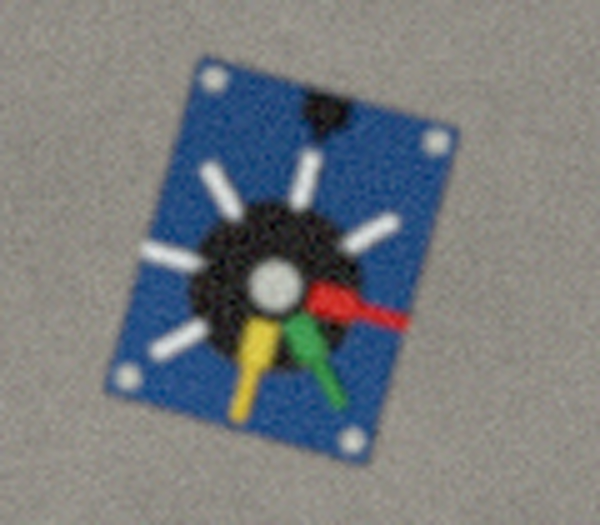

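```bash
cat > h.py <<'E'
import numpy as np
from workcell import manip
from scipy.spatial.transform import Rotation as R
def proj(n,P):
    c=manip.camera_params(n);T=c["camera_from_world"];q=np.atleast_2d(P)@T[:3,:3].T+T[:3,3]
    f=210/np.tan(np.radians(c["fov_y"]/2));return np.c_[c["cx"]-f*q[:,0]/q[:,2],c["cy"]+f*q[:,1]/q[:,2]]
def world(m,P): 
    P=np.atleast_2d(P);c,s=np.cos(m[2]),np.sin(m[2]);return np.c_[m[0]+c*P[:,0]-s*P[:,1],m[1]+s*P[:,0]+c*P[:,1],P[:,2]]
def target(m,deg,r=.070,z=.036):   # tool y points to the hub, z down
    p=world(m,[r*np.cos(np.radians(deg)),r*np.sin(np.radians(deg)),z])[0]
    a=m[2]+np.radians(deg)+np.pi; y=np.array([np.cos(a),np.sin(a),0]);zz=np.array([0,0,-1.])
    return p,R.from_matrix(np.c_[np.cross(y,zz),y,zz])
def rel(p,Rt,p0=None,R0=None):
    o=manip.get_obs()
    if p0 is None:p0,R0=o["position"],R.from_quat(o["ee_rot"])
    return np.round(R0.inv().apply(p-p0)/.08,3),np.round(np.degrees((R0.inv()*Rt).as_rotvec())/45,3)
E
python3 - <<'E'
from h import *
from scipy.optimize import least_squares
P=np.array([[.105,.07,.012],[.105,-.07,.012],[-.075,.07,.012],[-.075,-.07,.012],[0,0,.064],[.068,0,.056],[0,-.068,.056],[-.068,0,.056],[0,.068,.056]])
u=np.array([[203,57],[459,128],[106,391],[369,463],[275,286],[315,150],[408,324],[238,421],[143,248]])
u=(u+.5)/5-.5+[220,160]
s=least_squares(lambda m:(proj("top",world(m,P))-u).ravel(),[.53,0,-.3]);m=s.x
print(m,np.degrees(m[2]),np.round(s.fun.reshape(-1,2),1).tolist())
print("scene",proj("scene",world(m,P[[0,1,2,3,4,6]])).round(0).tolist())
np.save("m.npy",m)
p,Rt=target(m,112.5);print(p,rel(p,Rt)); print(target(m,202.5)[0])
E
```

```text
[ 0.51042866 -0.00332439 -0.28714726] -16.45232595337668 [[-0.7, -0.9], [0.8, -0.3], [-0.6, 0.3], [-0.0, 0.8], [0.3, -0.1], [-0.2, 0.3], [0.6, -0.1], [0.1, -0.1], [-0.2, 0.0]]
scene [[293.0, 263.0], [235.0, 249.0], [313.0, 214.0], [260.0, 203.0], [278.0, 211.0], [251.0, 208.0]]
[0.50305374 0.06628603 0.036     ] (array([ 6.308, -7.142,  2.134]), array([-0.002,  0.   ,  0.166]))
[ 0.44081824 -0.01069931  0.036     ]
```

The fit residuals are under 1 px, and the wheel is at 0, so red needs two clicks. I'll shut the gripper and move high over to the marker.

```bash
python3 -m inch '[[[0.1,-0.1,0],[0,0,0]],[[0.2,-0.2,0],[0,0,0]],[[0.3,-0.3,0],[0,0,0]],[[0.4,-0.4,0],[0,0,0]],[[0.5,-0.5,0],[0,0,0]],[[0.6,-0.6,0],[0,0,0]],[[0.7,-0.7,0],[0,0,0]],[[0.8,-0.8,0],[0,0,0]],[[0.85,-0.9,0],[0,0,0]],[[0.9,-1,0],[0,0,0]]]' 0 20
python3 -m inch '[[[0.1,-0.1,0],[0,0,0]],[[0.2,-0.2,0],[0,0,0]],[[0.3,-0.3,0],[0,0,0]],[[0.4,-0.4,0],[0,0,0]],[[0.5,-0.5,0],[0,0,0]],[[0.6,-0.6,0],[0,0,0]],[[0.7,-0.7,0],[0,0,0]],[[0.8,-0.8,0],[0,0,0]],[[0.85,-0.9,0],[0,0,0]],[[0.9,-1,0],[0,0,0]]]'
python3 -m inch '[[[0.1,-0.1,0],[0,0,0]],[[0.2,-0.2,0],[0,0,0]],[[0.3,-0.3,0],[0,0,0]],[[0.4,-0.4,0],[0,0,0]],[[0.5,-0.5,0],[0,0,0]],[[0.6,-0.6,0],[0,0,0]],[[0.7,-0.7,0],[0,0,0]],[[0.8,-0.8,0],[0,0,0]],[[0.85,-0.9,0],[0,0,0]],[[0.9,-1,0],[0,0,0]]]'
python3 -m inch '[[[0.1,-0.1,0],[0,0,0]],[[0.2,-0.2,0],[0,0,0]],[[0.3,-0.3,0],[0,0,0]],[[0.4,-0.4,0],[0,0,0]],[[0.5,-0.5,0],[0,0,0]],[[0.6,-0.6,0],[0,0,0]],[[0.7,-0.7,0],[0,0,0]],[[0.8,-0.8,0],[0,0,0]],[[0.85,-0.9,0],[0,0,0]],[[0.9,-1,0],[0,0,0]]]'
python3 -m inch '[[[0.1,-0.1,0],[0,0,0]],[[0.2,-0.2,0],[0,0,0]],[[0.3,-0.3,0],[0,0,0]],[[0.4,-0.4,0],[0,0,0]],[[0.5,-0.5,0],[0,0,0]],[[0.6,-0.6,0],[0,0,0]],[[0.7,-0.7,0],[0,0,0]],[[0.8,-0.8,0],[0,0,0]],[[0.85,-0.9,0],[0,0,0]],[[0.9,-1,0],[0,0,0]]]'
python3 -m inch '[[[0.1,-0.1,0],[0,0,0]],[[0.2,-0.2,0],[0,0,0]],[[0.3,-0.3,0],[0,0,0]],[[0.4,-0.4,0],[0,0,0]],[[0.5,-0.5,0],[0,0,0]],[[0.6,-0.6,0],[0,0,0]],[[0.7,-0.7,0],[0,0,0]],[[0.8,-0.8,0],[0,0,0]],[[0.85,-0.9,0],[0,0,0]],[[0.9,-1,0],[0,0,0]]]'
python3 - <<'E'
from h import *
m=np.load("m.npy");print(rel(*target(m,112.5)),manip.get_obs()["joint_pos"])
E
```

```text
clock: 1.1
position: [0.1975, -0.5124, 0.2067]
ee_rot: [0.993, 0.118, -0.0, 0.0]
ft_force: [0.9, -0.7, -0.3]
grip_width: 0.003
grasp_force: 0.0
clock: 2.1
position: [0.2488, -0.4178, 0.2067]
ee_rot: [0.993, 0.118, -0.0, 0.0]
ft_force: [-0.8, 0.3, 0.7]
grip_width: 0.002
grasp_force: 0.0
clock: 3.1
position: [0.3001, -0.3232, 0.2067]
ee_rot: [0.993, 0.118, -0.0, -0.0]
ft_force: [0.7, -0.4, -0.1]
grip_width: 0.001
grasp_force: 0.0
clock: 4.1
position: [0.3514, -0.2286, 0.2067]
ee_rot: [0.993, 0.118, -0.0, -0.0]
ft_force: [0.6, -0.1, -0.4]
grip_width: 0.001
grasp_force: 0.0
clock: 5.1
position: [0.4028, -0.1339, 0.2067]
ee_rot: [0.993, 0.118, -0.0, -0.0]
ft_force: [0.0, 1.0, -0.4]
grip_width: 0.001
grasp_force: 0.0
clock: 6.1
position: [0.4541, -0.0393, 0.2066]
ee_rot: [0.993, 0.118, -0.0, -0.0]
ft_force: [-0.6, 0.8, -0.3]
grip_width: -0.004
grasp_force: 0.0
(array([ 0.904, -1.14 ,  2.133]), array([-0.   ,  0.   ,  0.166])) [ 0.72176302 -0.00928825 -0.71949995  1.8517895  -0.00646892  1.29702325
 -1.33083391]
```

```bash
python3 -m inch '[[[0.1,-0.1,0],[0,0,0]],[[0.2,-0.2,0],[0,0,0]],[[0.3,-0.3,0],[0,0,0]],[[0.4,-0.4,0],[0,0,0]],[[0.5,-0.5,0],[0,0,0]],[[0.6,-0.6,0],[0,0,0]],[[0.7,-0.7,0],[0,0,0]],[[0.8,-0.8,0],[0,0,0]],[[0.85,-0.9,0],[0,0,0]],[[0.9,-1,0],[0,0,0]]]'
python3 -m inch '[[[0,-0.05,0.1],[0,0,0.05]],[[0,-0.1,0.2],[0,0,0.1]],[[0,-0.14,0.35],[0,0,0.166]],[[0,-0.14,0.5],[0,0,0.166]],[[0,-0.14,0.65],[0,0,0.166]],[[0,-0.14,0.8],[0,0,0.166]],[[0,-0.14,0.9],[0,0,0.166]],[[0,-0.14,1],[0,0,0.166]],[[0,-0.14,1],[0,0,0.166]],[[0,-0.14,1],[0,0,0.166]]]'
python3 - <<'E'
from h import *
import cv2
m=np.load("m.npy");print(rel(*target(m,112.5)),manip.get_obs()["joint_pos"])
a=manip.camera("scene")[150:290,190:370];b=manip.camera("top")[150:290,190:370]
cv2.imwrite("pics/a1.png",cv2.convertScaleAbs(cv2.resize(np.vstack([a,b])[:,:,::-1],None,fx=2.1,fy=2.1,interpolation=cv2.INTER_CUBIC),alpha=1.6))
E
```

```text
clock: 7.1
position: [0.5053, 0.0553, 0.2066]
ee_rot: [0.993, 0.118, -0.0, -0.0]
ft_force: [0.3, -0.7, 0.5]
grip_width: 0.001
grasp_force: 0.0
clock: 8.1
position: [0.5028, 0.0655, 0.1268]
ee_rot: [0.999, 0.053, 0.0, -0.0]
ft_force: [-0.0, 0.5, 0.3]
grip_width: 0.0
grasp_force: 0.0
(array([ 0.004, -0.01 ,  1.136]), array([-0., -0., -0.])) [ 0.51038748  0.22172087 -0.80547059  1.83643529  0.17415101  1.15572814
 -1.81874934]
```

View pics/a1.png

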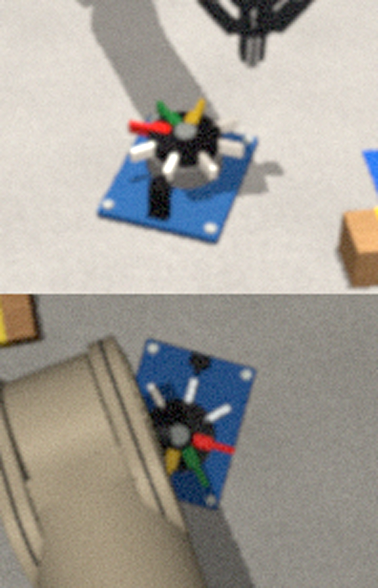

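Top view: the wheel is unmoved. Scene view: the shut fingertip, at about (255,60) in the crop, is above the left gap. I'll lower it into the gap and work out the arc rows.

```bash
python3 -m inch '[[[0,0,0.1],[0,0,0]],[[0,0,0.2],[0,0,0]],[[0,0,0.3],[0,0,0]],[[0,0,0.4],[0,0,0]],[[0,0,0.5],[0,0,0]],[[0,0,0.6],[0,0,0]],[[0,0,0.7],[0,0,0]],[[0,0,0.8],[0,0,0]],[[0,0,0.9],[0,0,0]],[[0,0,1],[0,0,0]]]'
python3 -m inch '[[[0,0,0.05],[0,0,0]],[[0,0,0.1],[0,0,0]],[[0,0,0.13],[0,0,0]],[[0,0,0.13],[0,0,0]],[[0,0,0.13],[0,0,0]],[[0,0,0.13],[0,0,0]],[[0,0,0.13],[0,0,0]],[[0,0,0.13],[0,0,0]],[[0,0,0.13],[0,0,0]],[[0,0,0.13],[0,0,0]]]'
python3 - <<'E'
from h import *
m=np.load("m.npy");print(rel(*target(m,112.5)))
for d in np.arange(2.25,22.6,2.25): print(d,*rel(*target(m,112.5+d),*target(m,112.5)))
E
```

```text
clock: 9.2
position: [0.5026, 0.0654, 0.046]
ee_rot: [0.999, 0.053, -0.0, 0.0]
ft_force: [-0.2, -0.4, 0.2]
grip_width: -0.003
grasp_force: 0.0
clock: 10.2
position: [0.5027, 0.0654, 0.0363]
ee_rot: [0.999, 0.053, 0.0, 0.0]
ft_force: [-0.6, -0.3, -0.2]
grip_width: 0.004
grasp_force: 0.0
(array([ 0.006, -0.01 ,  0.004]), array([ 0., -0., -0.]))
2.25 [-0.034  0.001  0.   ] [ 0.    0.   -0.05]
4.5 [-0.069  0.003  0.   ] [ 0.   0.  -0.1]
6.75 [-0.103  0.006  0.   ] [ 0.    0.   -0.15]
9.0 [-0.137  0.011  0.   ] [ 0.   0.  -0.2]
11.25 [-0.171  0.017  0.   ] [ 0.    0.   -0.25]
13.5 [-0.204  0.024  0.   ] [ 0.   0.  -0.3]
15.75 [-0.238  0.033  0.   ] [ 0.    0.   -0.35]
18.0 [-0.27   0.043  0.   ] [ 0.   0.  -0.4]
20.25 [-0.303  0.054  0.   ] [ 0.    0.   -0.45]
22.5 [-0.335  0.067  0.   ] [ 0.   0.  -0.5]
```

```bash
python3 -m inch '[[[-0.034,0.001,0],[0,0,-0.05]],[[-0.069,0.003,0],[0,0,-0.1]],[[-0.103,0.006,0],[0,0,-0.15]],[[-0.137,0.011,0],[0,0,-0.2]],[[-0.171,0.017,0],[0,0,-0.25]],[[-0.204,0.024,0],[0,0,-0.3]],[[-0.238,0.033,0],[0,0,-0.35]],[[-0.27,0.043,0],[0,0,-0.4]],[[-0.303,0.054,0],[0,0,-0.45]],[[-0.335,0.067,0],[0,0,-0.5]]]'
python3 -m inch '[[[-0.034,0.001,0],[0,0,-0.05]],[[-0.069,0.003,0],[0,0,-0.1]],[[-0.103,0.006,0],[0,0,-0.15]],[[-0.137,0.011,0],[0,0,-0.2]],[[-0.171,0.017,0],[0,0,-0.25]],[[-0.204,0.024,0],[0,0,-0.3]],[[-0.238,0.033,0],[0,0,-0.35]],[[-0.27,0.043,0],[0,0,-0.4]],[[-0.303,0.054,0],[0,0,-0.45]],[[-0.335,0.067,0],[0,0,-0.5]]]'
python3 - <<'E'
from h import *
import cv2
m=np.load("m.npy");print(rel(*target(m,157.5)),manip.get_obs()["joint_pos"],manip.get_obs()["ft_force"])
a=manip.camera("scene")[150:290,190:370];b=manip.camera("top")[150:290,190:370]
cv2.imwrite("pics/a2.png",cv2.convertScaleAbs(cv2.resize(np.vstack([a,b])[:,:,::-1],None,fx=2.1,fy=2.1,interpolation=cv2.INTER_CUBIC),alpha=1.6))
E
```

```text
clock: 11.2
position: [0.4765, 0.0572, 0.0363]
ee_rot: [0.969, 0.247, 0.0, 0.0]
ft_force: [0.6, 0.2, 0.8]
grip_width: 0.002
grasp_force: 0.0
clock: 12.2
position: [0.4555, 0.0397, 0.0363]
ee_rot: [0.902, 0.432, 0.0, 0.0]
ft_force: [-0.6, 0.9, -0.2]
grip_width: -0.003
grasp_force: 0.0
(array([ 0.014, -0.003,  0.004]), array([0.   , 0.   , 0.002])) [ 0.6746623   0.26917299 -0.93203462  2.03658587  0.26415328  0.95860867
 -1.07223779] [-0.6447908   0.92578704 -0.22902065]
```

View pics/a2.png

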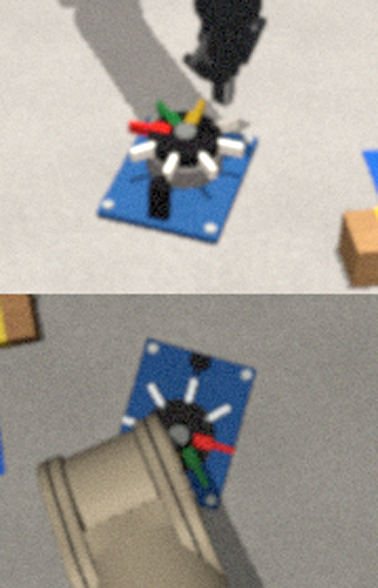

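The red paddle is still at its old place, so the finger missed the wheel. I'll check where the fingertip really is against the reported TCP.

```bash
python3 - <<'E'
from h import *
import cv2
m=np.load("m.npy");a=manip.camera("scene")[:,:,::-1]
o=manip.get_obs();x0,y0=245,150;k=8
a=cv2.convertScaleAbs(cv2.resize(a[y0:y0+70,x0:x0+80],None,fx=k,fy=k,interpolation=cv2.INTER_CUBIC),alpha=1.6)
def dot(P,c):
    for u in proj("scene",P): cv2.circle(a,tuple(int(v) for v in (u+.5-[x0,y0])*k),4,c,-1)
dot(o["position"],(0,0,255))
Rr=R.from_quat(o["ee_rot"]); dot(o["position"]+Rr.apply([[.011,0,0],[-.011,0,0]]),(0,255,0)); dot(o["position"]+Rr.apply([[0,.014,0],[0,-.014,0]]),(255,0,255))
w=np.radians(np.arange(0,360,45)); dot(world(m,np.c_[.068*np.cos(w),.068*np.sin(w),0*w+.058]),(255,255,0)); dot(world(m,np.array([[0,0,.064]])),(255,255,0))
cv2.imwrite("pics/a3.png",a); print(o["position"],o["ft_force"])
E
```

```text
[0.45557501 0.03958139 0.03632192] [0.87779867 0.10569005 0.42408941]
```

View pics/a3.png

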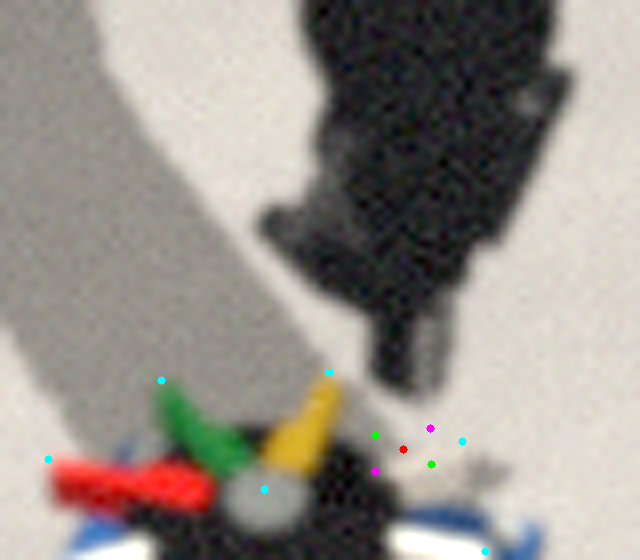

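```bash
python3 - <<'E'
from h import *
print(proj("scene",[[.5028,.0655,.1268],[.5028,.0655,.156],[.4555,.0397,.0363],[.4555,.0397,.065],[.146,-.6074,.206]]))
E
```

```text
[[308.05319197 188.006018  ]
 [308.78969386 177.57156377]
 [294.95473697 205.72974201]
 [295.41449962 196.58183679]
 [ 62.27912616  83.27507117]]
```

Scene crop: the real fingertip shows at about (405,390), roughly 7 px above the projected TCP at (405,449). That puts the tip about 25 mm higher than reported, so it passed over the paddle. Lowering by 20 mm is still above the plate either way.

```bash
python3 -m inch '[[[0.005,0,0.03],[0,0,0]],[[0.01,0,0.06],[0,0,0]],[[0.01,0,0.09],[0,0,0]],[[0.01,0,0.12],[0,0,0]],[[0.01,0,0.15],[0,0,0]],[[0.01,0,0.18],[0,0,0]],[[0.01,0,0.21],[0,0,0]],[[0.01,0,0.24],[0,0,0]],[[0.01,0,0.25],[0,0,0]],[[0.01,0,0.25],[0,0,0]]]'
python3 -m inch '[[[-0.034,0.001,0],[0,0,-0.05]],[[-0.069,0.003,0],[0,0,-0.1]],[[-0.103,0.006,0],[0,0,-0.15]],[[-0.137,0.011,0],[0,0,-0.2]],[[-0.171,0.017,0],[0,0,-0.25]],[[-0.171,0.017,0],[0,0,-0.25]],[[-0.171,0.017,0],[0,0,-0.25]],[[-0.171,0.017,0],[0,0,-0.25]],[[-0.171,0.017,0],[0,0,-0.25]],[[-0.171,0.017,0],[0,0,-0.25]]]'
python3 - <<'E'
from h import *
import cv2
a=manip.camera("scene")[:,:,::-1]
m=np.load("m.npy");o=manip.get_obs();x0,y0=230,150;k=6
print(rel(*target(m,168.75,z=.016)))
a=cv2.convertScaleAbs(cv2.resize(a[y0:y0+90,x0:x0+100],None,fx=k,fy=k,interpolation=cv2.INTER_CUBIC),alpha=1.6)
for u in proj("scene",o["position"]): cv2.circle(a,tuple(int(v) for v in (u+.5-[x0,y0])*k),3,(0,0,255),-1)
cv2.imwrite("pics/a4.png",a)
E
```

```text
clock: 13.35
position: [0.456, 0.0404, 0.0162]
ee_rot: [0.902, 0.431, -0.0, -0.0]
ft_force: [0.5, -0.1, 0.3]
grip_width: -0.001
grasp_force: 0.0
clock: 14.35
position: [0.4487, 0.0291, 0.0164]
ee_rot: [0.856, 0.517, 0.0, 0.0]
ft_force: [0.7, 3.6, 0.3]
grip_width: 0.002
grasp_force: 1.6
(array([-0.   , -0.004,  0.005]), array([ 0., -0., -0.]))
```

View pics/a4.png

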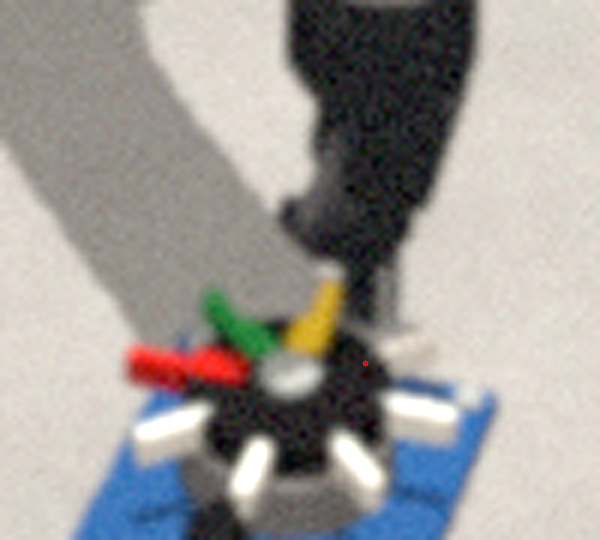

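The fingertip is touching the yellow paddle with 3.6 N in the right direction, and the wheel has started to turn. I'll carry on to the first click.

```bash
python3 -m inch '[[[-0.034,0.001,0],[0,0,-0.05]],[[-0.069,0.003,0],[0,0,-0.1]],[[-0.103,0.006,0],[0,0,-0.15]],[[-0.137,0.011,0],[0,0,-0.2]],[[-0.171,0.017,0],[0,0,-0.25]],[[-0.204,0.024,0],[0,0,-0.3]],[[-0.238,0.033,0],[0,0,-0.35]],[[-0.27,0.043,0],[0,0,-0.4]],[[-0.303,0.054,0],[0,0,-0.45]],[[-0.335,0.067,0],[0,0,-0.5]]]'
python3 -m inch '[[[-0.034,0.001,0],[0,0,-0.05]],[[-0.069,0.003,0],[0,0,-0.1]],[[-0.103,0.006,0],[0,0,-0.15]],[[-0.137,0.011,0],[0,0,-0.2]],[[-0.171,0.017,0],[0,0,-0.25]],[[-0.171,0.017,0],[0,0,-0.25]],[[-0.171,0.017,0],[0,0,-0.25]],[[-0.171,0.017,0],[0,0,-0.25]],[[-0.171,0.017,0],[0,0,-0.25]],[[-0.171,0.017,0],[0,0,-0.25]]]'
python3 - <<'E'
from h import *
import cv2
m=np.load("m.npy")
print(rel(*target(m,202.5,z=.016)),manip.get_obs()["joint_pos"].round(2))
a=manip.camera("scene")[150:290,190:370];b=manip.camera("top")[150:290,190:370]
cv2.imwrite("pics/a5.png",cv2.convertScaleAbs(cv2.resize(np.vstack([a,b])[:,:,::-1],None,fx=2.1,fy=2.1,interpolation=cv2.INTER_CUBIC),alpha=1.6))
E
```

```text
clock: 15.4
position: [0.4405, 0.0019, 0.0162]
ee_rot: [0.738, 0.675, -0.001, 0.0]
ft_force: [0.4, 0.3, -0.3]
grip_width: -0.001
grasp_force: 0.0
clock: 16.4
position: [0.4409, -0.011, 0.0163]
ee_rot: [0.669, 0.743, -0.0, 0.0]
ft_force: [-0.3, -0.4, -0.3]
grip_width: 0.0
grasp_force: 0.0
(array([ 0.004, -0.001,  0.004]), array([ 0.,  0., -0.])) [ 0.9   0.31 -1.05  2.09  0.34  0.93 -0.24]
```

View pics/a5.png

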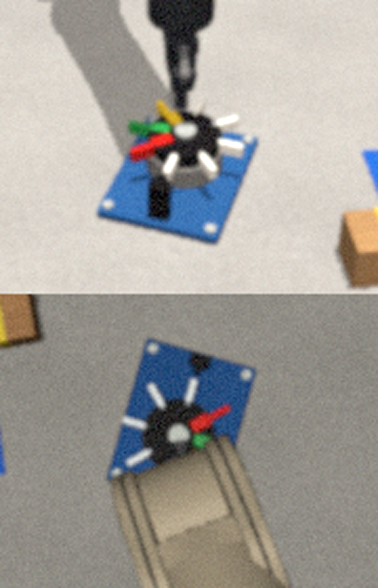

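The first click is done: red is now 45° short of the pointer. Now the second click, the same 45° arc.

```bash
python3 -m inch '[[[-0.034,0.001,0],[0,0,-0.05]],[[-0.069,0.003,0],[0,0,-0.1]],[[-0.103,0.006,0],[0,0,-0.15]],[[-0.137,0.011,0],[0,0,-0.2]],[[-0.171,0.017,0],[0,0,-0.25]],[[-0.204,0.024,0],[0,0,-0.3]],[[-0.238,0.033,0],[0,0,-0.35]],[[-0.27,0.043,0],[0,0,-0.4]],[[-0.303,0.054,0],[0,0,-0.45]],[[-0.335,0.067,0],[0,0,-0.5]]]'
python3 -m inch '[[[-0.034,0.001,0],[0,0,-0.05]],[[-0.069,0.003,0],[0,0,-0.1]],[[-0.103,0.006,0],[0,0,-0.15]],[[-0.137,0.011,0],[0,0,-0.2]],[[-0.171,0.017,0],[0,0,-0.25]],[[-0.204,0.024,0],[0,0,-0.3]],[[-0.238,0.033,0],[0,0,-0.35]],[[-0.27,0.043,0],[0,0,-0.4]],[[-0.303,0.054,0],[0,0,-0.45]],[[-0.335,0.067,0],[0,0,-0.5]]]'
python3 -m inch '[[[0,0,0],[0,0,0]],[[0,0,0],[0,0,0]],[[0,0,-0.05],[0,0,0]],[[0,0,-0.1],[0,0,0]],[[0,0,-0.2],[0,0,0]],[[0,0,-0.35],[0,0,0]],[[0,0,-0.5],[0,0,0]],[[0,0,-0.65],[0,0,0]],[[0,0,-0.8],[0,0,0]],[[0,0,-1],[0,0,0]]]'
python3 -m inch '[[[0,-0.1,-0.1],[0,0,0]],[[0,-0.2,-0.2],[0,0,0]],[[0,-0.3,-0.3],[0,0,0]],[[0,-0.4,-0.4],[0,0,0]],[[0,-0.5,-0.5],[0,0,0]],[[0,-0.6,-0.6],[0,0,0]],[[0,-0.7,-0.7],[0,0,0]],[[0,-0.8,-0.8],[0,0,0]],[[0,-0.9,-0.9],[0,0,0]],[[0,-1,-1],[0,0,0]]]'
python3 - <<'E'
from h import *
import cv2
a=manip.camera("scene")[150:290,190:370];b=manip.camera("top")[150:290,190:370]
cv2.imwrite("pics/a6.png",cv2.convertScaleAbs(cv2.resize(np.vstack([a,b])[:,:,::-1],None,fx=2.1,fy=2.1,interpolation=cv2.INTER_CUBIC),alpha=1.6))
E
```

```text
clock: 17.5
position: [0.4489, -0.0368, 0.0163]
ee_rot: [0.51, 0.86, 0.0, -0.0]
ft_force: [-0.1, 1.8, 0.8]
grip_width: 0.001
grasp_force: 1.0
clock: 18.5
position: [0.4667, -0.0583, 0.0163]
ee_rot: [0.333, 0.943, -0.0, -0.0]
ft_force: [0.1, 0.0, 0.8]
grip_width: -0.004
grasp_force: 0.0
clock: 19.5
position: [0.4664, -0.0581, 0.0973]
ee_rot: [0.333, 0.943, -0.0, -0.0]
ft_force: [1.3, 0.0, -0.3]
grip_width: -0.002
grasp_force: 0.0
clock: 20.5
position: [0.4163, -0.1202, 0.1771]
ee_rot: [0.333, 0.943, -0.0, 0.0]
ft_force: [0.6, -0.0, 0.4]
grip_width: -0.001
grasp_force: 0.0
```

View pics/a6.png

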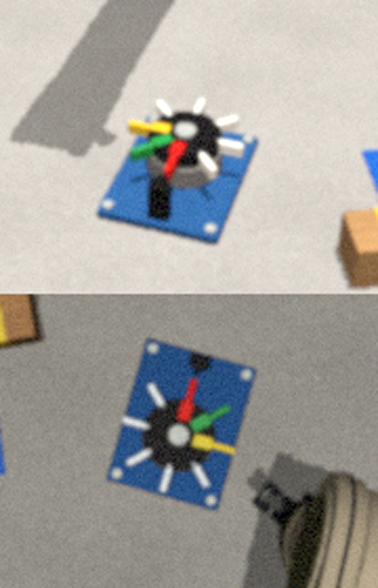

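The red paddle points straight at the black pointer in both views (top crop about (188,395)), and the gripper is clear of everything.

```bash
python3 -c "
from workcell import manip
print(manip.hand_in())"
```

```text
the job is handed in; nothing more can be done
None
```

I turned the star wheel two clicks anticlockwise, so its red paddle is clicked in at the black pointer, matching the red-lidded jar on the blue mat; the robot was clear of everything and the job is handed in (about 20.6 s on the clock).

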